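# Bring the bare quarter of the plaque round to the wrist rest

## Task

The round plaster plaque on the blue banding wheel has wet slip flowers on three quarters and one quarter still bare. With a fingertip, push on the wheel's projecting arms to turn the wheel gently, without spinning it, until the middle of the bare quarter squarely faces the wooden wrist rest; leave it standing still there. Nothing is to be gripped or lifted: do not touch the plaque, keep it centred on the wheel, and leave the wrist rest and the other things on the bench where they are.

Things in the scene. Friction and masses are not known exactly. Their poses are not given: they have to be found in the camera images.
- whirler: Stand of the blue banding wheel, fixed to the bench; its position on the bench varies. Origin: centre of its underside on the bench, on the wheel's vertical axis. Base disc 180 mm diameter and 8 mm thick, column 38 mm diameter. Its +x axis points from the wheel's axis to the wrist rest (the same as the heading to wrist_rest).
- turn (a joint): Angle of the turning head about the vertical axis relative to the stand, rad, growing counter-clockwise seen from above. It turns freely either way with no stop, with slight bearing drag (about 0.12 N m, that is about 1 N at 120 mm), and stops almost at once when the finger stops.
- head (a point): Blue turning head: disc 156 mm diameter, 13 mm thick, top 130 mm above the bench, with four straight bare arms along this frame's +x, +y, -x, -y axes. Each arm reaches 155 mm from the axis, 18 mm wide, 14 mm thick (116 to 130 mm above the bench), flat black pad at its tip. Point: on the axis at the disc's top face.
- plaque: White round plaster plaque, 130 mm diameter, 25 mm thick, about 0.4 kg, lying loose and centred on the head, so that it turns with it by friction; top at 155 mm above the bench. Brown slip flowers on three quarters of its top; the bare quarter is centred on its own +x axis. Origin: centre of its underside.
- bare_quarter (a point): Point on the plaque's top in the middle of the bare quarter, 50 mm from the plaque's centre.
- wrist_rest: Decorator's wrist rest: a loose wooden bridge of 0.9 kg on two legs beside the wheel. Beam 300 mm long (its y axis), 62 mm wide (its x axis), top 165 mm above the bench. It stands square to the wheel with its -x side facing the wheel's axis, its middle 205 mm from that axis. Origin: under the middle of the beam, on the bench.
- trailer: Red rubber slip trailer with black nozzle standing on the bench near the wheel, 72 mm diameter, 143 mm tall. Origin: centre of underside. Bystander.
- sponge: Yellow sponge block 120 x 75 x 42 mm on the left of the bench. Origin: centre of underside. Bystander.
- slip_jar: Amber jar with white lid, 62 mm diameter, 75 mm tall, near the wheel. Origin: centre of underside. Bystander.
- stylus: Blue stylus with steel tip, 185 mm long, 9 mm thick, lying on the bench under the wrist rest. Origin: under the middle of the blue handle. Bystander.
- trailer2: Second red slip trailer, same size, standing on the left of the bench nearer the robot. Bystander.
- done_plaque: Finished plaque, 130 mm diameter, 25 mm thick, lying on the right of the bench. Bystander.
- blank_plaque: Blank plaque of the same size, lying on the right of the bench nearer the robot. Bystander.
Not all that is in view belongs to the job. Leave any orange or turquoise look-alike of the plaque alone.

How it is judged:
By the outcome, as a careful person would: the job done as asked, in the order asked, and still so for the second after the job is handed in, with the robot touching nothing.
It also fails if it takes over 67 s, if anything falls off the work surface, if the arm or the gripper's body presses on something with over 40 N, if the wrist force passes 120 N, or if a joint passes its speed limit or range.

## Robot

A 7-joint arm with a two-finger parallel gripper is mounted at the origin on the work surface. World frame = base frame: x ahead of the robot, y to its left, z up, the work surface at z = 0. Lengths are in m, angles in rad, forces in N, time in s.
With the tool pointing down it reaches from about 0.4 to 0.925 m from the base axis. Payload 4.1 kg.
Tool frame: the origin (TCP) lies on the centre line of the jaws, within the pads' length; the fingertips stand 25 mm ahead of it and the grasp point (between the pads) lies 6 mm ahead of it; z points along the fingers, y is the line along which they close (so a half turn about z gives the same grasp; the last joint's range is limited). The gripper opens to 85 mm and grips with 20 to 120 N. Pads are 22 mm wide; open, the fingers measure 114 mm over their backs; the gripper's body (76 mm by 85 mm) begins 54 mm behind the grasp point. The pads swing forward as they close: fully open they stand 13 mm farther back than shut.
Start: joints at [1.146, 0.398, 0.045, 1.537, -0.019, 1.207, -0.051], TCP at [0.208, -0.616, 0.256] pointing down, gripper open.
Joint ranges: [-2.82, 2.82], [-0.49, 2.23], [-1.37, 1.46], [0, 2.46], [-1.36, 4.5], [0.23, 2], [-2.94, 2.94]. Speed limits (rad/s): [2.57, 2.57, 3.14, 3.14, 3.14, 3.14, 3.14].

## Interface

Orientations are given as a rotation vector (axis times angle).
In Python, from rig import manip, camera, camera_model, silhouettes, landmark_of gives the robot as it stands.
- The arm moves only by the shell command python3 -m handwheel 'ROWS'. ROWS is JSON, a list that holds one entry, the list of rows, each a list of 7 numbers: the opening, from 0 (shut) to 1 (fully open), then the shift along the world's x, y, z normalised to -1 to 1, where 1 is 40 mm, then the turn, a rotation vector about the world's x, y, z normalised to -1 to 1, where 1 is 5 degrees. In form: [[[hand, x, y, z, wx, wy, wz], ...]]. A call has 1 to 12 rows; each row shifts and turns the commanded pose from where the row before left it; what a row does not reach is not made up. A row lasts 1/12 s, in which the tool goes at most 41.7 mm and 7.16 degrees, less where a joint would pass 70% of its speed; a pose out of reach is approached as far as the arm can. A call with a number of a shift or a turn outside -1 to 1 is refused whole. A call with a gripper value outside its range is refused whole. The fingers move at their own pace and stop on an object; the grip force is fixed at half the most. Time passes only in rows, so rows that do not move let the fingers close. It gives the time, the measured TCP pose, the force, the opening and the grip force at its end, in the units of the state.
- manip.state(): the state, without advancing time (a new reading comes with each control period).
- camera(name): name is "side" or "top" or "wrist"; returns (picture, depth): 400x640x3 uint8, red, green, blue; 400x640 float32, m along the optical axis (not along the pixel's ray), 0 where there is no reading.
- camera_model(name): a dict with "mtx" (3x3 intrinsics, pixels), "R" (3x3) and "t" (3): a world point X has camera coordinates R X + t. Camera axes: x right, y down, z forward; pixel columns grow to the right and rows downward; lengths in m; the calibration is good to about 2 mm. A picture is of the moment at which its call begins: read the wrist's pose just before it. camera_model takes no time and is no camera call; for the wrist camera it gives the pose at the moment of the call.
- manip.hand_in(): hands the job in; it is judged then, once.
Trained networks look in the newest picture that a camera, given by its name, has taken for a name from the list of things; names that differ only in an ending like _2 or _b are one class to them, and where a whole thing is asked for, a point or a joint stands for the part that bears it (a point fixed in the world has none). Each returns a list of dicts, best first, with "p" (0 to 1); they miss things now and then, are a little off and sometimes report something else, mostly with a low value. They report only what shows in the picture. A call takes as long as a camera call. They do not tell look-alikes from the thing itself.
- silhouettes(camera, query): "region" (400x640 bool, what is visible of it) and "xy" ([column, row] in pixels, amid what is visible of it).
- landmark_of(camera, query): "xy" ([column, row] in pixels: a listed point, or the origin of a listed thing).
The state is a dict: "time": time; "joints": joint angles; "joint_velocities": joint speeds; "effort": joint torques, N m; "position": TCP position; "tool_rot": TCP orientation; "contact_force": force on the tool from outside, world axes, zero at the start; "ft_torque": the same for the moment, N m; "grip_width": finger opening in m; "grasp_force": force on a finger pad.
Only numpy, scipy, OpenCV 4.12 (cv2) and the standard library are available. Lean on these libraries where they do the work, as an engineer would, in place of code of your own. Each camera call takes 0.05 s, during which the arm holds its last target. There are 200 camera calls.

## Working session

There is one attempt and no reset: what is moved stays moved. The work goes in short steps, Python scripts to look and compute and a shell command to move; the robot and the scene stay as the last step left them, time stands still between calls to the robot, and variables do not carry over. Pictures are saved under pics/ and viewed, at most 10 in all, crops included, and the job is handed in when it is done.

```bash
mkdir -p pics
cat > h.py <<'E'
import numpy as np,cv2
from rig import manip,camera,camera_model,silhouettes,landmark_of
def ray(name,xy,z):
    m=camera_model(name);R=np.array(m["R"]);t=np.array(m["t"])
    d=R.T@np.linalg.solve(np.array(m["mtx"]),[xy[0],xy[1],1]);c=-R.T@t
    return c+d*(z-c[2])/d[2]
def pix(name,X):
    m=camera_model(name);p=np.array(m["mtx"])@(np.array(m["R"])@X+np.array(m["t"]));return p[:2]/p[2]
E
python3 - <<'E'
from h import *
s=manip.state();print(s)
for n in("top","side"):
    im,d=camera(n);cv2.imwrite(f"pics/{n}0.png",im[:,:,::-1])
    if n=="top":
        for q,z in(("head",.13),("plaque",.13),("bare_quarter",.155),("wrist_rest",0),("whirler",0),("trailer",0),("slip_jar",0)):
            for r in landmark_of(n,q)[:3]:print(q,r["p"],r["xy"],ray(n,r["xy"],z).round(3))
E
```

```text
{'time': 0.0, 'joints': array([ 1.1459885 ,  0.39920212,  0.04504618,  1.5379017 , -0.01870847,
        1.20691537, -0.05072509]), 'joint_velocities': array([-0.00078258,  0.00036518,  0.0011746 , -0.0007716 , -0.00146178,
       -0.00083325, -0.00051658]), 'effort': array([ 8.58212957e-05, -4.75125575e+01,  1.36489827e+00, -2.54221004e+01,
        1.16326689e-02,  9.32816067e-03,  9.30677061e-06]), 'position': array([ 0.20787366, -0.61522913,  0.25524748]), 'tool_rot': array([-3.09805505e+00, -5.09312511e-01,  7.18936318e-04]), 'contact_force': array([ 0.03927795, -0.58684916, -0.30229655]), 'ft_torque': array([ 0.00470562,  0.03201785, -0.03345645]), 'grasp_force': 0.0, 'grip_width': 0.08562738067673636}
head 0.47 [171.4, 235.9] [0.398 0.486 0.13 ]
head 0.19 [368.2, 239.5] [ 0.368 -0.186  0.13 ]
plaque 0.95 [262.4, 211.5] [0.474 0.174 0.13 ]
plaque 0.94 [380.9, 276.9] [ 0.241 -0.223  0.13 ]
plaque 0.77 [272.0, 134.7] [0.748 0.138 0.13 ]
bare_quarter 0.83 [389.8, 288.8] [ 0.201 -0.248  0.155]
bare_quarter 0.8 [273.8, 143.9] [0.707 0.13  0.155]
bare_quarter 0.66 [253.8, 247.4] [0.349 0.201 0.155]
trailer 0.61 [174.1, 235.9] [0.411 0.516 0.   ]
trailer 0.5 [315.6, 139.2] [ 0.768 -0.017  0.   ]
slip_jar 0.69 [365.6, 237.5] [ 0.386 -0.192  0.   ]
```

View pics/top0.png

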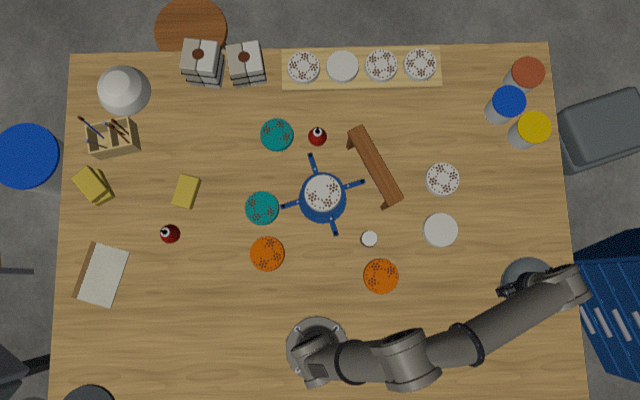

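View pics/side0.png

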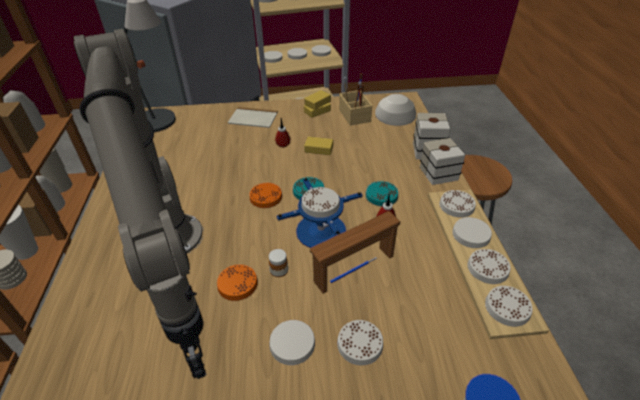

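The plaque sits on the blue wheel at top (322,194), with arm tips near (311,156), (364,182), (335,233) and (283,206). The rest is at (375,167), the trailer at (317,135) and the jar at (369,239). Look-alikes are turquoise at (262,208) and (277,134), orange at (267,254) and (381,276), and white at (443,179) and (440,230). I choose the one on the blue wheel and check it close up.

Run:
```python
from h import *
im,d=camera("top")
c=cv2.resize(im[115:255,245:425],None,fx=4.4,fy=4.2,interpolation=cv2.INTER_CUBIC);c=cv2.resize(im[115:255,245:425],None,fx=4,fy=4,interpolation=cv2.INTER_CUBIC)
cv2.imwrite("pics/crop1.png",c[:,:,::-1])
m=camera_model("top");print(np.array(m["mtx"]).round(1).tolist(),(-np.array(m["R"]).T@m["t"]).round(3))
# 3d points
R=np.array(m["R"]);K=np.array(m["mtx"])
v,u=np.mgrid[0:400,0:640];P=(np.stack([(u-K[0,2])/K[0,0]*d,(v-K[1,2])/K[1,1]*d,d],-1)-m["t"])@R
np.save("P.npy",P)
hsv=cv2.cvtColor(im,cv2.COLOR_RGB2HSV)
sub=np.zeros(d.shape,bool);sub[115:260,240:430]=1
z=P[...,2]
# plaque top
pl=sub&(abs(z-.155)<.008)&(abs(u-322)<25)&(abs(v-194)<25)
print("plaque",pl.sum(),P[pl].mean(0).round(4),np.ptp(P[pl],axis=0).round(3))
be=sub&(abs(z-.165)<.01)&(u>340)
X=P[be];r=cv2.minAreaRect((X[:,:2]*1000).astype(np.float32));print("beam",r,X.mean(0))
ar=sub&(hsv[...,0]>100)&(hsv[...,0]<130)&(hsv[...,1]>120)&(z>.1)&(z<.145)
c0=P[pl].mean(0)[:2];D=P[ar][:,:2]-c0;rr=np.hypot(*D.T);k=rr>.085
a=np.arctan2(D[k,1],D[k,0]);print("arm ang mod90",np.degrees(np.angle(np.exp(4j*a).mean())/4),k.sum(),rr.max())
for q in("trailer","slip_jar","wrist_rest","plaque"):
  for r in silhouettes("top",q)[:4]:print(q,r["p"],r["xy"],np.median(P[r["region"]],0).round(3))
```

```text
[[471.3, 0.0, 316.5], [0.0, 471.3, 201.1], [0.0, 0.0, 1.0]] [ 0.235 -0.004  1.74 ]
plaque 983 [ 0.5299 -0.034   0.1543] [0.126 0.121 0.016]
beam ((621.6630249023438, -217.17156982421875), (299.1041259765625, 63.49861145019531), 26.153818130493164) [ 0.61951225 -0.21759784  0.1640294 ]
arm ang mod90 16.079810385731605 281 0.23367522684240574
trailer 0.72 [170.8, 237.2] [0.41  0.511 0.064]
trailer 0.69 [318.6, 136.0] [ 0.755 -0.021  0.068]
slip_jar 0.52 [368.3, 234.8] [ 0.374 -0.192  0.073]
wrist_rest 0.85 [373.6, 166.2] [ 0.617 -0.217  0.164]
plaque 0.93 [265.4, 253.6] [0.334 0.171 0.024]
plaque 0.88 [382.2, 277.3] [ 0.241 -0.234  0.024]
plaque 0.81 [273.8, 133.5] [0.781 0.132 0.023]
plaque 0.75 [260.9, 211.5] [0.5   0.188 0.024]
```

View pics/crop1.png

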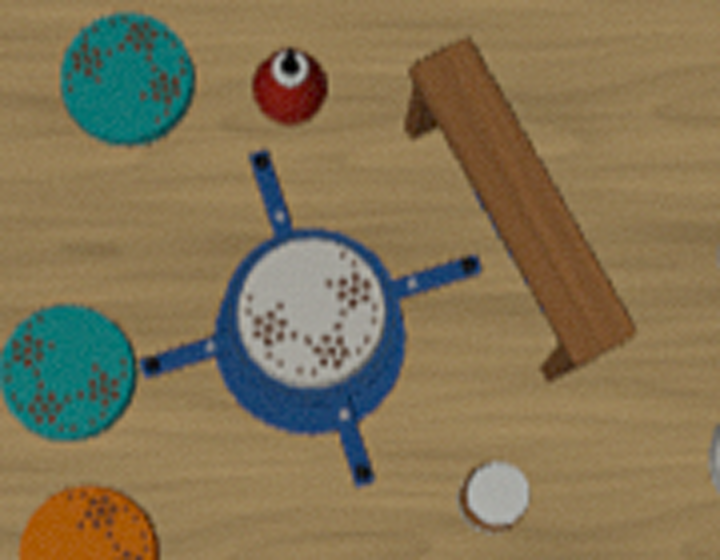

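Crop: the flowers are at crop pixels (353,290), (330,350) and (268,328). The bare quarter is up-left around (290,265), heading about +25° in the world, while the rest is at about -63.5°. So the wheel turns about 90° clockwise, pushing the arm at 106° (crop tip (150,365)). I close the fingers and move over the wheel.

```bash
python3 -m handwheel '[[[0,0.43,0.9,0.15,0,0,0.2],[0,0.43,0.9,0.15,0,0,0.2],[0,0.43,0.9,0.15,0,0,0.2],[0,0.43,0.9,0.15,0,0,0.2],[0,0.43,0.9,0.15,0,0,0.2],[0,0.43,0.9,0.15,0,0,0.2],[0,0.43,0.9,0.15,0,0,0.2],[0,0.43,0.9,0.15,0,0,0.2],[0,0.43,0.9,0.15,0,0,0.2],[0,0.43,0.9,0.15,0,0,0.2],[0,0.43,0.9,0.15,0,0,0.2],[0,0.43,0.9,0.15,0,0,0.2]]]'
python3 -m handwheel '[[[0,0.3,0.9,0,0,0,0],[0,0.3,0.9,0,0,0,0],[0,0.3,0.5,0,0,0,0],[0,0,0,0,0,0,0],[0,0,0,0,0,0,0]]]'
python3 - <<'E'
from h import *
s=manip.state();print(s["position"],s["joints"].round(2))
im,d=camera("wrist");cv2.imwrite("pics/w1.png",im[:,:,::-1])
print(pix("wrist",np.array([.53,-.034,.155])))
E
```

```text
time: 1.7
position: [0.4149, -0.1819, 0.3291]
tool_rot: [3.028, 0.832, 0.001]
contact_force: [0.7, -0.1, -0.1]
grip_width: -0.0
grasp_force: 0.0
time: 2.12
position: [0.4508, -0.0907, 0.3286]
tool_rot: [3.028, 0.836, 0.0]
contact_force: [0.5, -1.1, -0.2]
grip_width: -0.0002
grasp_force: 0.0
[ 0.450845   -0.0906595   0.32856373] [ 0.53  0.01 -0.43  1.85  0.01  1.28 -0.93]
[307.62743249  69.40010321]
```

View pics/w1.png

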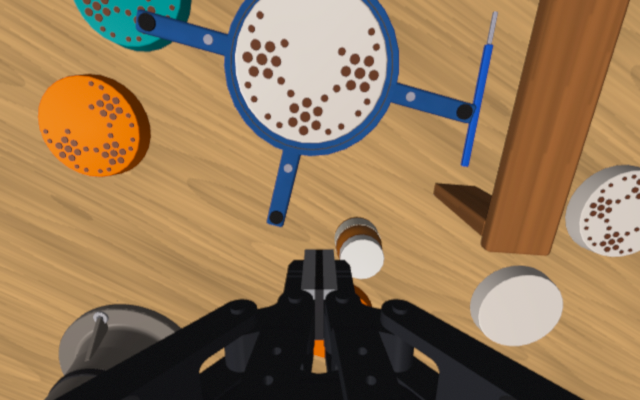

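Wrist view: the plaque is centred near (310,65), with flowers at about (262,60), (305,117) and (360,68) and the bare part toward the top. Black arm pads are at (147,21), (465,111) and (277,217). The rest beam is on the right.

```bash
cat >> h.py <<'E'
def measure(im,d,c=np.array([.530,-.034]),nm="wrist"):
    """rectify plaque top 0.5mm/px about c; brown dots -> phase"""
    N=301;g=(np.arange(N)-150)*.0005
    m=camera_model(nm);X,Y=np.meshgrid(g,g)
    W=np.stack([X+c[0],Y+c[1],0*X+.155],-1)@np.array(m["R"]).T+m["t"]
    p=W@np.array(m["mtx"]).T;p=(p[...,:2]/p[...,2:]).astype(np.float32)
    r=cv2.remap(im,p[...,0],p[...,1],cv2.INTER_LINEAR)
    h=cv2.cvtColor(r,cv2.COLOR_RGB2HSV).astype(int)
    white=((h[...,1]<60)&(h[...,2]>130)).astype(np.uint8)
    n,l,st,ce=cv2.connectedComponentsWithStats(white);k=1+st[1:,4].argmax()
    cnt=max(cv2.findContours((l==k).astype(np.uint8),0,2)[0],key=cv2.contourArea)
    hull=cv2.convexHull(cnt);(cx,cy),R=cv2.minEnclosingCircle(hull)
    ins=np.zeros((N,N),np.uint8);cv2.fillPoly(ins,[hull],1)
    br=((l!=k)&(ins>0)).astype(np.uint8)
    n,l,st,ce=cv2.connectedComponentsWithStats(br)
    D=(ce[1:]-[cx,cy])*.5;A=st[1:,4]*.25;rr=np.hypot(*D.T)
    return r,c+(np.array([cx,cy])-150)*.0005,R*.5,D,A,rr
E
python3 - <<'E'
from h import *
im,d=camera("wrist");r,c,R,D,A,rr=measure(im,d)
print(c,R)
for x,a,q in sorted(zip(D.tolist(),A,rr),key=lambda t:np.arctan2(t[0][1],t[0][0])):
    if a>2:print(round(np.degrees(np.arctan2(x[1],x[0])),1),round(q,1),round(a,1))
for t in((147,21),(465,111),(277,217)):
    w=ray("wrist",t,.13)[:2];print(t,w)
for q,z in(("bare_quarter",.155),("plaque",.13),("head",.13)):
    for x in landmark_of("wrist",q)[:2]:print(q,x["p"],x["xy"],ray("wrist",x["xy"],z))
E
```

```text
[ 0.53357747 -0.03395387] 61.8192024230957
-179.8 53.8 20.0
-173.1 35.5 48.0
-169.2 46.6 49.5
-156.9 28.3 47.5
-156.8 51.3 49.2
-156.8 39.8 56.5
-144.5 46.6 48.5
-140.4 35.5 49.2
-133.8 53.8 20.5
-125.0 26.8 26.2
-121.1 53.9 20.5
-102.1 54.0 20.0
-97.8 27.0 27.5
-89.4 54.1 20.0
-82.6 35.7 49.5
-78.7 46.9 49.0
-66.5 40.1 57.2
-66.5 51.7 50.8
-66.2 28.7 49.2
-54.2 47.0 48.8
-50.2 35.9 47.8
-43.7 54.2 21.0
-34.8 27.3 27.5
-31.1 54.3 20.8
77.4 54.3 21.2
81.1 27.2 27.8
89.9 54.2 21.0
96.5 35.8 49.5
100.6 47.0 49.2
112.6 28.5 50.0
112.7 40.1 57.2
112.8 51.5 50.2
125.1 46.8 50.5
129.0 35.7 50.2
135.8 54.1 20.5
144.2 26.9 28.2
148.5 53.9 20.0
167.5 53.8 20.0
171.5 26.8 27.0
(147, 21) [0.49484982 0.1030183 ]
(465, 111) [ 0.57343191 -0.17515806]
(277, 217) [ 0.39507002 -0.07607041]
bare_quarter 0.9 [331.6, 352.0] [ 0.29894054 -0.19766577  0.155     ]
bare_quarter 0.75 [471.6, 110.1] [ 0.57214161 -0.17024134  0.155     ]
plaque 0.89 [308.1, 65.1] [ 0.53421098 -0.03241531  0.13      ]
plaque 0.66 [97.0, 123.5] [0.39171108 0.1109122  0.13      ]
```

Bare quarter heading is +23.1°. The wheel axis is at (0.534,-0.035), the arm at 105.8° and the rest at about -63.7°, so the turn is -86.8°. The finger goes down behind the arm at r = 125 mm and angle 122°.

```bash
python3 -m handwheel '[[[0,0.08,0.8,0,0,0,0],[0,0.08,0.8,0,0,0,0],[0,0.08,0.8,0,0,0,0],[0,0.08,0.8,0,0,0,0],[0,0.08,0.8,0,0,0,0],[0,0,0,0,0,0,0],[0,0,0,-0.8,0,0,0],[0,0,0,-0.8,0,0,0],[0,0,0,-0.8,0,0,0],[0,0,0,-0.8,0,0,0]]]'
python3 -m handwheel '[[[0,0,0,-0.8,0,0,0],[0,0,0,-0.8,0,0,0],[0,0,0,0,0,0,0],[0,0,0,0,0,0,0]]]'
python3 - <<'E'
from h import *
c=np.array([.534,-.035]);p=manip.state()["position"][:2]
a0=np.degrees(np.arctan2(*(p-c)[::-1]));print(a0,np.hypot(*(p-c)))
# 4 mm rows along circle r=.125, 12-row blocks
q=p
for b in range(1,5):
    th=np.radians(a0-np.arange(12*(b-1)+1,12*b+1)*1.75)
    P=c+.125*np.c_[np.cos(th),np.sin(th)];print((np.diff(np.vstack([q,P]),axis=0)/.04).round(3).tolist(),P[-1]);q=P[-1]
E
```

```text
time: 3.2
position: [0.4666, 0.0669, 0.1992]
tool_rot: [3.03, 0.828, 0.001]
contact_force: [-0.6, -0.2, -0.5]
grip_width: -0.0003
grasp_force: 0.0
time: 3.53
position: [0.4655, 0.0671, 0.1355]
tool_rot: [-3.03, -0.829, 0.006]
contact_force: [0.3, 0.0, -0.2]
grip_width: -0.0
grasp_force: 0.0
123.85135428758333 0.12298486523279349
[[0.052, 0.094], [0.082, 0.049], [0.083, 0.047], [0.084, 0.044], [0.086, 0.042], [0.087, 0.039], [0.088, 0.036], [0.089, 0.034], [0.09, 0.031], [0.091, 0.028], [0.092, 0.025], [0.093, 0.023]] [0.5061972 0.0868688]
[[0.093, 0.02], [0.094, 0.017], [0.094, 0.014], [0.095, 0.011], [0.095, 0.008], [0.095, 0.005], [0.095, 0.002], [0.095, -0.0], [0.095, -0.003], [0.095, -0.006], [0.095, -0.009], [0.095, -0.012]] [0.55171772 0.08873796]
[[0.094, -0.015], [0.094, -0.018], [0.093, -0.021], [0.092, -0.024], [0.092, -0.026], [0.091, -0.029], [0.09, -0.032], [0.089, -0.035], [0.088, -0.037], [0.087, -0.04], [0.085, -0.043], [0.084, -0.045]] [0.59488463 0.07416987]
[[0.083, -0.048], [0.081, -0.05], [0.08, -0.053], [0.078, -0.055], [0.076, -0.057], [0.074, -0.06], [0.073, -0.062], [0.071, -0.064], [0.069, -0.066], [0.067, -0.068], [0.064, -0.07], [0.062, -0.072]] [0.62996369 0.04509976]
```

```bash
python3 -m handwheel '[[[0,0.05,0.09,0,0,0,0],[0,0.08,0.05,0,0,0,0],[0,0.08,0.05,0,0,0,0],[0,0.08,0.045,0,0,0,0],[0,0.085,0.04,0,0,0,0],[0,0.085,0.04,0,0,0,0],[0,0.09,0.035,0,0,0,0],[0,0.09,0.035,0,0,0,0],[0,0.09,0.03,0,0,0,0],[0,0.09,0.03,0,0,0,0],[0,0.09,0.025,0,0,0,0],[0,0.09,0.025,0,0,0,0]]]'
python3 -m handwheel '[[[0,0.095,0.02,0,0,0,0],[0,0.095,0.015,0,0,0,0],[0,0.095,0.015,0,0,0,0],[0,0.095,0.01,0,0,0,0],[0,0.095,0.01,0,0,0,0],[0,0.095,0.005,0,0,0,0],[0,0.095,0,0,0,0,0],[0,0.095,0,0,0,0,0],[0,0.095,-0.005,0,0,0,0],[0,0.095,-0.005,0,0,0,0],[0,0.095,-0.01,0,0,0,0],[0,0.095,-0.01,0,0,0,0]]]'
python3 - <<'E'
from h import *
c=np.array([.534,-.035]);p=manip.state()["position"][:2]
print(np.degrees(np.arctan2(*(p-c)[::-1])),np.hypot(*(p-c)))
im,d=camera("top");cv2.imwrite("pics/t2.png",cv2.resize(im[115:255,245:425],None,fx=4,fy=4)[:,:,::-1])
E
```

```text
time: 4.53
position: [0.5067, 0.088, 0.1362]
tool_rot: [3.03, 0.831, -0.001]
contact_force: [-0.8, 0.1, -0.1]
grip_width: -0.0002
grasp_force: 0.5
time: 5.53
position: [0.5525, 0.0898, 0.1364]
tool_rot: [3.03, 0.831, 0.0]
contact_force: [-1.4, -1.1, -0.1]
grip_width: 0.0001
grasp_force: 0.5
81.57595891013196 0.1261338775586625
```

View pics/t2.png

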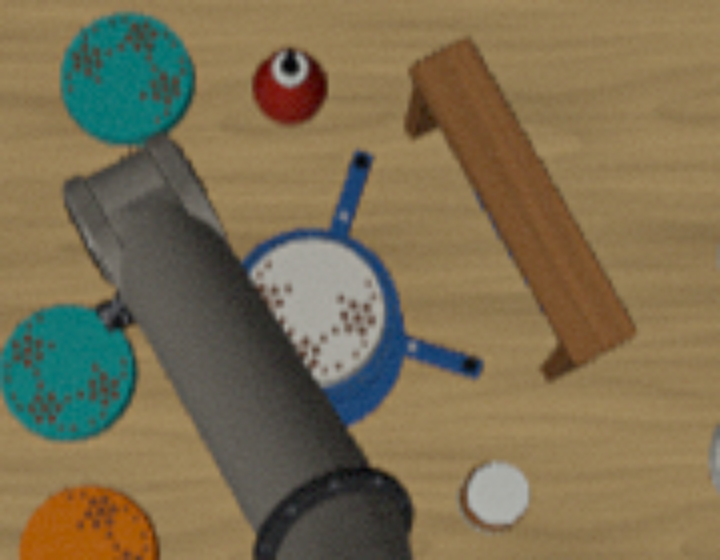

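The wheel is turning: the arm tip moved from (260,160) to (363,160), about 33°, and the other things haven't moved. I continue.

```bash
python3 -m handwheel '[[[0,0.094,-0.02,0,0,0,0],[0,0.094,-0.02,0,0,0,0],[0,0.093,-0.02,0,0,0,0],[0,0.092,-0.025,0,0,0,0],[0,0.092,-0.03,0,0,0,0],[0,0.09,-0.03,0,0,0,0],[0,0.09,-0.035,0,0,0,0],[0,0.088,-0.035,0,0,0,0],[0,0.088,-0.04,0,0,0,0],[0,0.086,-0.04,0,0,0,0],[0,0.085,-0.045,0,0,0,0],[0,0.084,-0.045,0,0,0,0]]]'
python3 -m handwheel '[[[0,0.083,-0.05,0,0,0,0],[0,0.08,-0.05,0,0,0,0],[0,0.08,-0.053,0,0,0,0],[0,0.078,-0.055,0,0,0,0],[0,0.076,-0.057,0,0,0,0],[0,0.07,-0.06,0,0,0,0],[0,0.06,-0.05,0,0,0,0],[0,0.03,-0.03,0,0,0,0],[0,0,0,0,0,0,0],[0,0,0,0,0,0,0]]]'
python3 - <<'E'
from h import *
c=np.array([.534,-.035]);p=manip.state()["position"][:2]
print(np.degrees(np.arctan2(*(p-c)[::-1])),np.hypot(*(p-c)))
for n in("wrist","top"):
    im,d=camera(n);cv2.imwrite(f"pics/{n}3.png",im[:,:,::-1])
E
```

```text
time: 6.58
position: [0.5955, 0.0742, 0.1364]
tool_rot: [3.03, 0.831, 0.0]
contact_force: [-1.9, 1.3, -0.4]
grip_width: -0.0
grasp_force: 0.5
time: 7.42
position: [0.6179, 0.058, 0.1365]
tool_rot: [3.029, 0.831, 0.002]
contact_force: [0.9, 0.2, 1.2]
grip_width: 0.0
grasp_force: 0.0
47.97124617890338 0.12524809591489267
```

View pics/wrist3.png

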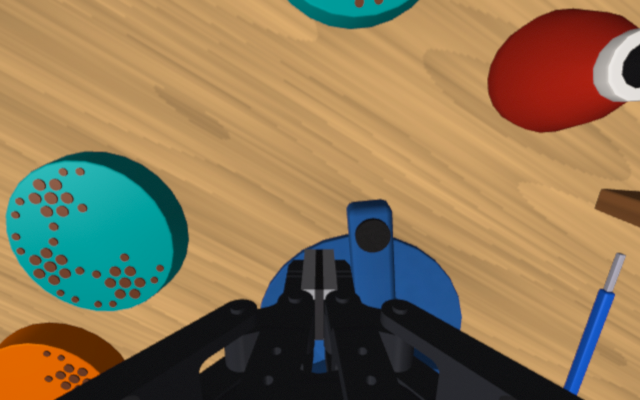

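Wrist view: the finger is against the blue arm, with its black pad at (372,235). The trailer is clear, upper right. I compute the arm angle and what is left.

Run:
```python
from h import *
c=np.array([.534,-.035]);w=ray("wrist",(372,235),.13)[:2]
a=np.degrees(np.arctan2(*(w-c)[::-1]));print(w,np.hypot(*(w-c)),a)
p=manip.state()["position"][:2];a0=np.degrees(np.arctan2(*(p-c)[::-1]))
end=a0-(a-19.0);q=p
th=np.radians(np.linspace(a0,end,13)[1:]);P=c+.125*np.c_[np.cos(th),np.sin(th)]
print(end,(np.diff(np.vstack([q,P]),axis=0)/.04).round(3).tolist())
```

```text
[0.64908493 0.05249046] 0.1445652875481227 37.24300912148523
29.867993301307138 [[0.057, -0.061], [0.059, -0.058], [0.058, -0.059], [0.056, -0.061], [0.055, -0.062], [0.053, -0.064], [0.051, -0.065], [0.05, -0.066], [0.048, -0.068], [0.046, -0.069], [0.044, -0.07], [0.042, -0.071]]
```

```bash
python3 -m handwheel '[[[0,0.058,-0.06,0,0,0,0],[0,0.058,-0.06,0,0,0,0],[0,0.058,-0.06,0,0,0,0],[0,0.056,-0.06,0,0,0,0],[0,0.055,-0.062,0,0,0,0],[0,0.053,-0.064,0,0,0,0],[0,0.05,-0.065,0,0,0,0],[0,0.05,-0.066,0,0,0,0],[0,0.045,-0.06,0,0,0,0],[0,0.03,-0.04,0,0,0,0],[0,0,0,0,0,0,0],[0,0,0,0,0,0,0]]]'
python3 -m handwheel '[[[0,-0.1,0.15,0,0,0,0],[0,-0.2,0.3,0,0,0,0],[0,0,0,0.4,0,0,0],[0,0,0,0.8,0,0,0],[0,0,0,0.9,0,0,0],[0,0,0,0.9,0,0,0],[0,0,0,0.9,0,0,0],[0,0,0,0.9,0,0,0],[0,-0.8,-0.5,0,0,0,0],[0,-0.8,-0.5,0,0,0,0],[0,-0.8,-0.5,0,0,0,0],[0,-0.8,-0.5,0,0,0,0]]]'
python3 -m handwheel '[[[0,-0.7,-0.6,0,0,0,0],[0,-0.1,-0.9,0,0,0,0],[0,0,-0.4,0,0,0,0],[0,0,0,0,0,0,0],[0,0,0,0,0,0,0]]]'
cat > m.py <<'E'
from h import *
im,d=camera("wrist");cv2.imwrite("pics/w4.png",im[:,:,::-1])
r,c,R,D,A,rr=measure(im,d,np.array([.534,-.035]))
k=(A>44)&(A<70);an=np.arctan2(D[k,1],D[k,0])
print("centre",c,R,k.sum(),"bare",np.degrees(np.angle(-np.exp(1j*an).sum())))
m=camera_model("wrist");Rm=np.array(m["R"]);K=np.array(m["mtx"]);v,u=np.mgrid[0:400,0:640]
P=(np.stack([(u-K[0,2])/K[0,0]*d,(v-K[1,2])/K[1,1]*d,d],-1)-m["t"])@Rm
be=(abs(P[...,2]-.165)<.006)&(d>0)&(np.hypot(P[...,0]-.62,P[...,1]+.217)<.17)&(np.hypot(P[...,0]-.534,P[...,1]+.035)>.1)
print("beam wrist",cv2.minAreaRect((P[be][:,:2]*1000).astype(np.float32)),be.sum())
E
python3 m.py
```

```text
time: 8.52
position: [0.6384, 0.0339, 0.1365]
tool_rot: [3.029, 0.83, 0.001]
contact_force: [-1.0, 0.3, 0.4]
grip_width: 0.0002
grasp_force: 0.0
time: 9.52
position: [0.4959, -0.0267, 0.3282]
tool_rot: [3.028, 0.834, 0.0]
contact_force: [0.0, -0.9, 0.2]
grip_width: 0.0001
grasp_force: 0.0
time: 9.93
position: [0.4654, -0.1029, 0.3283]
tool_rot: [-3.03, -0.83, -0.0]
contact_force: [-0.0, 0.7, 0.5]
grip_width: -0.0
grasp_force: 0.0
centre [ 0.53409785 -0.03166351] 61.95954132080078 20 bare -53.07839543421966
beam wrist ((589.653564453125, -231.75173950195312), (217.2878875732422, 63.0188102722168), 26.417110443115234) 19500
```

```bash
cat >> m.py <<'E'
print(np.sort(np.degrees(an)).round(1))
E
python3 m.py
```

```text
centre [ 0.53395351 -0.03253284] 61.93741226196289 21 bare -61.467464352502176
beam wrist ((590.0917358398438, -232.25462341308594), (218.90911865234375, 62.718345642089844), 26.358509063720703) 19574
[-167.4 -163.4 -151.2 -151.2 -151.1 -138.9 -134.9   12.9   16.8   28.9
   29.    29.    41.1   45.1  102.4  106.3  118.4  118.5  118.7  130.9
  134.7]
```

View pics/w4.png

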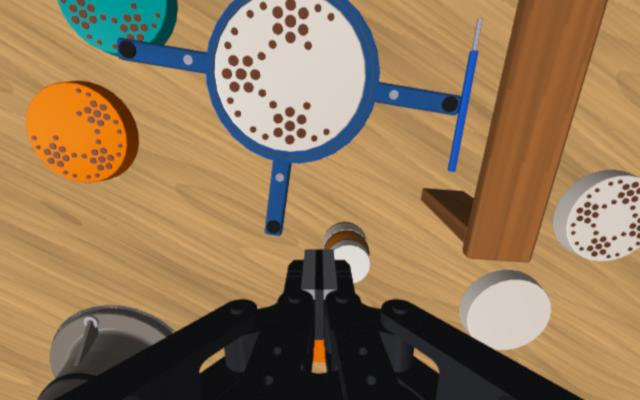

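Wrist view: the bare side now faces right toward the beam, with flowers at (290,17), (240,75) and (290,127). Bare heading is -61.2° against -63.6° wanted, so one 2.4° nudge remains. I return behind the same arm.

```bash
python3 -m handwheel '[[[0,0.67,0.66,0,0,0,0],[0,0.67,0.66,0,0,0,0],[0,0.67,0.66,0,0,0,0],[0,0.67,0.66,0,0,0,0],[0,0.67,0.66,0,0,0,0],[0,0.67,0.66,0,0,0,0],[0,0,0,0,0,0,0],[0,0,0,-0.8,0,0,0],[0,0,0,-0.8,0,0,0],[0,0,0,-0.8,0,0,0],[0,0,0,0,0,0,0]]]'
python3 -m handwheel '[[[0,0,0,-0.8,0,0,0],[0,0,0,-0.8,0,0,0],[0,0,0,-0.8,0,0,0],[0,0,0,0,0,0,0],[0,0,0,0,0,0,0]]]'
```

```text
time: 10.95
position: [0.6221, 0.0559, 0.2254]
tool_rot: [-3.025, -0.835, 0.02]
contact_force: [-2.7, -0.6, -0.3]
grip_width: 0.0001
grasp_force: 0.0
time: 11.37
position: [0.6263, 0.0557, 0.1366]
tool_rot: [-3.028, -0.833, 0.003]
contact_force: [0.5, 0.6, 0.8]
grip_width: -0.0002
grasp_force: 0.0
```

```bash
python3 -m handwheel '[[[0,0.05,-0.09,0,0,0,0],[0,0.05,-0.09,0,0,0,0],[0,0.05,-0.09,0,0,0,0],[0,0.05,-0.09,0,0,0,0],[0,0.05,-0.09,0,0,0,0],[0,0.04,-0.07,0,0,0,0],[0,0.03,-0.05,0,0,0,0],[0,0.025,-0.045,0,0,0,0],[0,0.02,-0.035,0,0,0,0],[0,0,0,0,0,0,0],[0,0,0,0,0,0,0],[0,0,0,0,0,0,0]]]'
python3 -m handwheel '[[[0,-0.1,0.15,0,0,0,0],[0,-0.2,0.3,0,0,0,0],[0,0,0,0.4,0,0,0],[0,0,0,0.8,0,0,0],[0,0,0,0.9,0,0,0],[0,0,0,0.9,0,0,0],[0,0,0,0.9,0,0,0],[0,0,0,0.9,0,0,0],[0,-0.8,-0.5,0,0,0,0],[0,-0.8,-0.5,0,0,0,0],[0,-0.8,-0.5,0,0,0,0],[0,-0.8,-0.5,0,0,0,0]]]'
python3 -m handwheel '[[[0,-0.8,-0.6,0,0,0,0],[0,-0.4,-0.8,0,0,0,0],[0,-0.2,-0.3,0,0,0,0],[0,0,0,0,0,0,0],[0,0,0,0,0,0,0],[0,0,0,0,0,0,0]]]'
python3 m.py
```

```text
time: 12.37
position: [0.6413, 0.0286, 0.1362]
tool_rot: [3.029, 0.831, 0.0]
contact_force: [-0.1, 0.1, -0.6]
grip_width: -0.0003
grasp_force: 0.0
time: 13.37
position: [0.4992, -0.0323, 0.328]
tool_rot: [3.029, 0.834, -0.0]
contact_force: [-0.2, -1.6, -0.1]
grip_width: -0.0
grasp_force: 0.0
time: 13.87
position: [0.4457, -0.0992, 0.3284]
tool_rot: [-3.028, -0.835, -0.001]
contact_force: [0.7, 0.5, -0.6]
grip_width: -0.0001
grasp_force: 0.0
centre [ 0.53378568 -0.0329959 ] 61.937625885009766 17 bare -34.56101765620002
beam wrist ((582.8263549804688, -236.46728515625), (203.11244201660156, 62.656280517578125), 26.413803100585938) 18605
[-170.4 -166.3 -153.9 -153.9 -153.9 -141.5 -137.6   10.1   26.2   42.1
   99.1  103.3  115.1  115.5  115.6  127.7  131.6]
```

The bare quarter now heads about -64.0° and the rest's normal is -63.6°. The plaque is centred within about 1–2 mm, the beam angle hasn't changed, and the finger is clear.

```bash
python3 -c "
from rig import manip
print(manip.state()['joint_velocities'].round(3));print(manip.hand_in())"
```

```text
[-0.003  0.008  0.001 -0.007  0.006  0.003  0.004]
the job is handed in; nothing more can be done
None
```

I turned the wheel about 87° clockwise with a fingertip and left it with the finger clear, the bare quarter facing the wrist rest to within about 0.5° as measured by the wrist camera, then handed the job in at about 14 s; no verdict was returned.

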